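Lay a tall housing on its side against the inspection stop

TASK

Without gripping or lifting it, tip the tall open-topped brass housing over with the fingertips, away from the orange stop, and let it down gently onto its side on the grey pad, supporting it all the way so that it never drops. Then push it along the pad until its closed bottom end is flush against the orange stop, lying straight along the pad, and move clear. Leave the loose pins, jar, screwdriver, tray and hole block where they are.

Things in the scene. Friction and masses are not known exactly. Their poses are not given: they have to be found in the camera images.
- housing: Tall loose brass-coloured square housing, 60 x 60 mm, 150 mm tall, about 0.45 kg. Closed bottom, open mouth on top, walls 4 mm: a smooth 52 x 52 mm opening, 145 mm deep, that closed fingertips fit into. Origin: centre of its bottom face; own z points to the mouth. Starts upright, own x within 0.1 rad of the plate's x (the way it must fall). Overbalances at about 0.4 rad of tilt.
- toe (a point): Middle of the housing's bottom edge on its own +x side (30 mm from the origin): the edge it is to tip over. It stays on the plate (z about 6 mm) during the whole job.
- mouth (a point): Centre of the housing's open mouth, 150 mm from the origin along its own z.
- plate: Black fixed inspection plate, 360 (own x) x 240 (own y) x 6 mm, top at z = 6 mm. Origin: centre of its underside. Its own +x is the way the housing is to fall, away from the stop. A grey pad, flush with the plate, 310 x 110 mm, runs along x down its middle.
- stop_face (a point): Foot of the orange fixed stop's working face, at its middle, on the plate's top; axes as the plate's. The stop is a block 110 mm wide (along y), 16 mm thick, standing 36 mm above the plate; its working face looks to the plate's +x and lies 145 mm to -x of the plate's centre. The upright housing starts 10 to 45 mm in front of it.
- pin0: Loose standing brass pin, 14 mm diameter with an 18 mm foot, 40 mm tall, on the plate beside the pad. Origin under its foot. Leave alone.
- pin1: Another such pin. Leave alone.
- pin2: Another such pin, on the other side of the pad. Leave alone.
- jar: Loose amber jar, 56 mm diameter, 70 mm tall, origin under its centre. Leave alone.
- driver: Loose screwdriver lying on the table. Leave alone.
- parts_tray: Loose blue open tray 120 x 160 x 30 mm, origin under its centre. Leave alone.
- pin_block: Loose brass block with six blind holes, 100 x 140 x 25 mm, origin under its centre. Leave alone.
Things that resemble listed ones, but are neither listed nor needed, are in the scene too. There is more than one size of the housing; the job needs the smallest.

How it is judged:
By the outcome, as a careful person would: the job done as asked, in the order asked, and still so for the second after the job is handed in, with the robot touching nothing.
It also fails if it takes over 64 s, if anything falls off the work surface, if the arm or the gripper's body presses on something with over 40 N, if the wrist force passes 120 N, or if a joint passes its speed limit or range.

ROBOT

A 7-joint arm with a two-finger parallel gripper is mounted at the origin on the work surface. World frame = base frame: x ahead of the robot, y to its left, z up, the work surface at z = 0. Lengths are in m, angles in degrees, forces in N, time in s.
With the tool pointing down it reaches from about 0.35 to 0.9 m from the base axis. Payload 7.2 kg.
Tool frame: the origin (TCP) lies on the mounting face of the last link; the fingertips stand 182 mm ahead of it and the grasp point (between the pads) lies 163 mm ahead of it (ctrl.hold_point_z is the z of the grasp point in the tool frame, in m); z points along the fingers, y is the line along which they close (so a half turn about z gives the same grasp; the last joint's range is limited). The gripper opens to 88 mm and grips with 3 to 60 N. Pads are 20 mm wide; open, the fingers measure 115 mm over their backs; the gripper's body (75 mm by 178 mm) begins 61 mm behind the grasp point.
Start: joints at [67.426, 23.554, -0.728, 91.456, 0.321, 64.991, -4.71], TCP at [0.2, -0.592, 0.405] pointing down, gripper open.
Joint ranges: [-169.25, 169.25], [-16.82, 113.86], [-84.01, 82.57], [7.8, 145.47], [-59.2, 239.2], [7.22, 106.19], [-163.78, 163.78]. Speed limits (degrees/s): [136.94, 136.94, 172.46, 172.46, 180, 180, 180].

INTERFACE

Orientations are given as a 3x3 rotation matrix whose columns are the frame's x, y, z axes.
In Python, from bench import ctrl gives the robot as it stands. The module is installed in compiled form; this text tells all that it offers.
- The arm moves only by the tool play_rows, never from a script. Its arguments are lists of equal length, an entry for each row: "offset": the shift along the tool's x, y, z as a fraction of full scale, a list of three; "rotation": the turn, a rotation vector about the tool's x, y, z as a fraction of full scale, a list of three. In form: {"offset": [[tx, ty, tz], ...], "rotation": [[wx, wy, wz], ...]}. A call has 1 to 10 rows; each row is the pose to reach, as a shift and turn from the pose commanded when the call began, along the tool's axes at that moment, turning the shorter way round; what a row does not reach only later rows make up. Full scale, the value 1, is 150 mm for a shift and 180 degrees for a turn. A row lasts 1/8 s, in which the tool goes at most 62.5 mm and 10.7 degrees, less where a joint would pass 70% of its speed; a pose out of reach is approached as far as the arm can. A call with a number of a shift or a turn outside -1 to 1 is refused whole. A call with a gripper value outside its range is refused whole. "fingers" is the opening, from -1 (shut) to 1 (fully open), set as the call begins (left out, the last holds). The fingers move at their own pace and stop on an object; the grip force is fixed at half the most. Time passes only in rows, so rows that repeat a pose let the fingers close. It gives the time, the measured TCP pose, the force, the opening and the grip force at its end, in the units of the state.
- ctrl.get_obs(): the state, without advancing time (a new reading comes with each control period).
- ctrl.capture(name): name is "scene" or "top"; returns the picture (384x512x3 uint8, red, green, blue); there is no depth.
- ctrl.camera_model(name): a dict with "fx", "fy", "cx", "cy" (pixels), "rvec" (rotation vector, rad) and "tvec" (3), from world to camera coordinates, as OpenCV has them. Camera axes: x right, y down, z forward; pixel columns grow to the right and rows downward; lengths in m; the calibration is good to about 2 mm. A picture is of the moment at which its call begins. camera_model takes no time and is no camera call.
- ctrl.job_done(): hands the job in; it is judged then, once.
The state is a dict: "time": time; "joint_pos": joint angles; "joint_vel": joint speeds; "effort": joint torques, N m; "tool_pos": TCP position; "tool_rot": TCP orientation; "ft_force": force on the tool from outside, world axes, zero at the start; "wrist_torque": the same for the moment, N m; "width": opening from 0.0 (shut) to 1.0 (fully open); "gripper_force": force on a finger pad.
Only numpy, scipy, OpenCV 4.12 (cv2) and the standard library are available. Lean on these libraries where they do the work, as an engineer would, in place of code of your own. Each camera call takes 0.05 s, during which the arm holds its last target. There are 200 camera calls.

## Working session

There is one attempt and no reset: what is moved stays moved. The work goes in short steps, Python scripts to look and compute and a tool call to move; the robot and the scene stay as the last step left them, time stands still between calls to the robot, and variables do not carry over. Pictures are saved under pics/ and viewed, at most 10 in all, crops included, and the job is handed in when it is done.

Besides the shell and the picture viewer there is one more tool, called after "Call:" by a JSON object that holds its "fn" and its "kwargs", one argument or row to a line. play_rows: Moves the arm, as the interface text tells. Its arguments: {"type":"object","properties":{"offset":{"type":"array","items":{"type":"array","items":{"type":"number","minimum":-1,"maximum":1}}},"rotation":{"type":"array","items":{"type":"array","items":{"type":"number","minimum":-1,"maximum":1}}},"fingers":{"type":"number"}},"required":["offset","rotation"]}

```bash
mkdir -p pics
python3 - <<'E'
from bench import ctrl
import cv2
for n in("scene","top"):
    cv2.imwrite(f"pics/{n}0.png",ctrl.capture(n)[:,:,::-1]); print(n,ctrl.camera_model(n))
o=ctrl.get_obs();print(o);print(ctrl.hold_point_z)
E
```

```text
scene {'fx': 394.04921771078733, 'fy': 394.04921771078733, 'cx': 260.2753189632537, 'cy': 187.440598045161, 'rvec': array([ 2.394083  ,  0.60462189, -0.20522685]), 'tvec': array([-0.50311514, -0.12657933,  1.22717159])}
top {'fx': 395.6545432294513, 'fy': 395.6545432294513, 'cx': 261.4133681009442, 'cy': 189.17289513971002, 'rvec': array([ 2.13805672, -2.19779681,  0.11933024]), 'tvec': array([0.01550624, 0.57754988, 1.21870365])}
{'time': 0.1, 'joint_pos': array([67.4250763 , 23.59808274, -0.7309208 , 91.49668606,  0.31923921,
       64.99122134, -4.7105102 ]), 'joint_vel': array([-0.03772583, -0.04680181,  0.05523011, -0.19183237,  0.02744269,
       -0.07918413, -0.05265321]), 'effort': array([ 1.80163148e-03, -5.89102972e+01,  6.43625334e-01, -2.91709042e+01,
       -5.37581567e-02,  1.43781307e-02,  6.93847096e-05]), 'tool_pos': array([ 0.19999746, -0.59194893,  0.40388227]), 'tool_rot': array([[ 9.47380208e-01,  3.20110085e-01, -5.25477699e-04],
       [ 3.20110510e-01, -9.47379221e-01,  1.36871209e-03],
       [-5.96881098e-05, -1.46490168e-03, -9.99998925e-01]]), 'ft_force': array([-0.34065904, -0.38612777,  0.08184849]), 'wrist_torque': array([ 0.01982462, -0.00764891, -0.00414835]), 'gripper_force': 0.0, 'width': 1.0044760393741785}
0.1633
```

View pics/scene0.png

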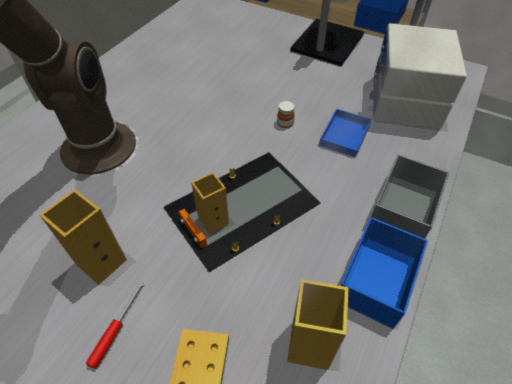

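View pics/top0.png

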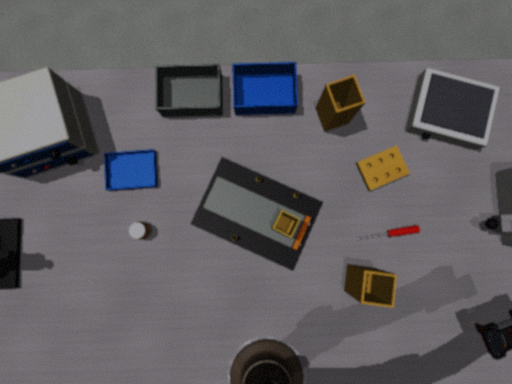

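The scene view shows the small housing at about (210,205) on the plate, in front of the orange stop (192,228), with pins at (233,174), (277,220) and (235,246). The top view shows the plate with corners near (223,158), (322,203), (294,268) and (192,222), the housing mouth at about (287,222), and the stop at (302,233).

```bash
cat > h.py <<'E'
import numpy as np,cv2
from bench import ctrl
def cast(n,uv,z):
    m=ctrl.camera_model(n);R=cv2.Rodrigues(m["rvec"])[0];t=m["tvec"]
    uv=np.atleast_2d(uv).astype(float)
    d=np.c_[(uv[:,0]-m["cx"])/m["fx"],(uv[:,1]-m["cy"])/m["fy"],np.ones(len(uv))]@R
    c=-R.T@t
    return c+d*((z-c[2])/d[:,2])[:,None]
def proj(n,P):
    m=ctrl.camera_model(n);K=np.array([[m["fx"],0,m["cx"]],[0,m["fy"],m["cy"]],[0,0,1]])
    return cv2.projectPoints(np.atleast_2d(P).astype(float),m["rvec"],m["tvec"],K,None)[0][:,0]
def hsv(im): return cv2.cvtColor(im,cv2.COLOR_RGB2HSV)
def comp(mask,uv):
    "contour of the mask part containing / nearest the pixel"
    cs,_=cv2.findContours(mask.astype(np.uint8),cv2.RETR_EXTERNAL,cv2.CHAIN_APPROX_NONE)
    cs=[c for c in cs if len(c)>15]
    return max(cs,key=lambda c:cv2.pointPolygonTest(c,uv,True))
E
python3 - <<'E'
from h import *
im=cv2.cvtColor(cv2.imread("pics/top0.png"),cv2.COLOR_BGR2RGB);H=hsv(im)
sc=cv2.cvtColor(cv2.imread("pics/scene0.png"),cv2.COLOR_BGR2RGB);S=hsv(sc)
print(H[160:165,223],H[222,287],H[233,302],H[210,300],S[205,215],S[228,192])
# plate: black, non-grey: value<60
for n,I,c in(("top",H,(230,245)),("scene",S,(215,255))):
    m=(I[...,2]<62)
    k=comp(m,c); 
    hull=cv2.convexHull(k)
    r=cv2.minAreaRect(cast(n,hull[:,0],.006)[:,:2].astype(np.float32))
    print(n,"plate",r,np.round(cv2.boxPoints(r),4).tolist())
    o=(I[...,0]<15)&(I[...,1]>200)&(I[...,2]>120)
    k=comp(o,(302,233) if n=="top" else (192,228))
    print("stop",cv2.contourArea(k),cv2.minAreaRect(cast(n,k[:,0],.042)[:,:2].astype(np.float32)))
b=(H[...,0]>15)&(H[...,0]<32)&(H[...,1]>120)
k=comp(b,(287,222));print("housing top",cv2.boundingRect(k),cv2.minAreaRect(cast("top",k[:,0],.156)[:,:2].astype(np.float32)))
def crop(I,x,y,w,h,f): return cv2.resize(I[y:y+h,x:x+w],None,fx=f,fy=f,interpolation=cv2.INTER_CUBIC)
cv2.imwrite("pics/c.png",np.hstack([crop(im,230,180,80,80,5),crop(sc,165,160,80,80,5)])[:,:,::-1])
E
```

```text
[[128  32  32]
 [150   9  30]
 [  0   8  31]
 [165  15  33]
 [ 23  28  36]] [ 19 184 104] [ 13 230 122] [20 26 30] [ 22 165  71] [ 14 244 178]
top plate ((0.5057405829429626, 0.017166823148727417), (0.3573375344276428, 0.23757828772068024), 64.16831970214844) [[0.32100000977516174, -0.09189999848604202], [0.5347999930381775, -0.19539999961853027], [0.690500020980835, 0.12620000541210175], [0.4767000079154968, 0.2296999990940094]]
stop 8.0 ((0.4764916002750397, -0.1391666978597641), (0.012422916479408741, 0.01869976334273815), 87.68158721923828)
scene plate ((0.5060501098632812, 0.014025062322616577), (0.3578103482723236, 0.23982152342796326), 64.1020278930664) [[0.3199999928474426, -0.09449999779462814], [0.5357999801635742, -0.19930000603199005], [0.6920999884605408, 0.1225999966263771], [0.4763000011444092, 0.2273000031709671]]
stop 179.0 ((0.4386521577835083, -0.12286515533924103), (0.016008500009775162, 0.10939428955316544), 64.04082489013672)
housing top (272, 210, 28, 28) ((0.4648791551589966, -0.06595496833324432), (0.061557117849588394, 0.05916759744286537), 61.79182815551758)
```

View pics/c.png

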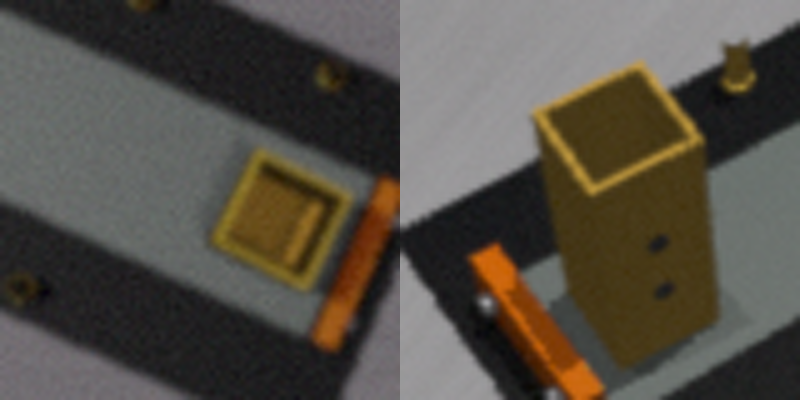

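The crop confirms it. The housing mouth is a square centred near (287,222) in the top view, turned about 2° from the pad, with a gap of about 24 mm to the stop.

Plan: put the closed fingers in the mouth and tilt the tool about the housing's own y, so the far rim is pushed while the fingertip backs the near wall. Then follow the fall with the near (upper) wall resting on the fingers.

```bash
cat > plan.py <<'E'
import numpy as np,json,os
from scipy.spatial.transform import Rotation as Ro
A=np.deg2rad(63.); TOE=np.array([.4786,-.0405,.006])
def dirs(a=A): return np.array([np.cos(a),np.sin(a),0]),np.array([-np.sin(a),np.cos(a),0]),np.array([0,0,1.])
def toolR(phi,a=A):          # tool x ~ +X, pointing down, tilted back by phi deg toward +X
    X,Y,Z=dirs(a); return np.c_[X,-Y,-Z]@Ro.from_euler('y',-phi,degrees=True).as_matrix()
def tcp_from_tip(tip,phi,a=A): R=toolR(phi,a); return np.array(tip)-.182*R[:,2],R
def in_house(th,phi,d,bias=0.,toe=TOE,a=A):
    "tool pose, finger tip d mm deep in housing tilted th; Pu in middle of slack (lead) or on the upper wall; bias moves it +u"
    e=np.deg2rad(phi-th); t=np.deg2rad(th)
    if e>=0:
        lo=-26+10*np.cos(e); hi=26-10*np.cos(e)-np.tan(e)*(d+10*np.sin(e))
    else:
        lo=-26+10*np.cos(e)-np.tan(e)*(d-10*np.sin(e)); hi=26-10*np.cos(e)
    pu=((lo+hi)/2 if th<25 else min(lo+1.5,(lo+hi)/2))+bias
    u,w=(pu-30)/1e3,(150-d)/1e3
    X,Y,Z=dirs(a)
    tip=toe+X*(u*np.cos(t)+w*np.sin(t))+Z*(-u*np.sin(t)+w*np.cos(t))
    return *tcp_from_tip(tip,phi,a),hi-lo
def load():
    if os.path.exists("cmd.json"):
        c=json.load(open("cmd.json"));return np.array(c["p"]),np.array(c["R"])
    a=np.deg2rad(18.67);return np.array([.2,-.592,.405]),toolR(0,a)
def rows(targets):
    p0,R0=load();O=[];W=[]
    for p,R in targets:
        O.append(np.round(R0.T@(p-p0)/.15,3).tolist());W.append(np.round(Ro.from_matrix(R0.T@R).as_rotvec()/np.pi,3).tolist())
    O=(np.array(O)+0.).tolist();W=(np.array(W)+0.).tolist()
    print(json.dumps({"offset":O,"rotation":W}))
    p=p0+R0@np.array(O[-1])*.15;R=R0@Ro.from_rotvec(np.array(W[-1])*np.pi).as_matrix()
    json.dump({"p":p.tolist(),"R":R.tolist()},open("cmd.json","w"))
def interp(n,b,a=None):
    (p0,R0),(p1,R1)=a or load(),b
    rv=Ro.from_matrix(R0.T@R1).as_rotvec()
    return [(p0+(p1-p0)*s,R0@Ro.from_rotvec(rv*s).as_matrix()) for s in np.arange(1,n+1)/n]
def check():
    from bench import ctrl
    o=ctrl.get_obs();p,R=load()
    print("t",round(o["time"],2),"perr mm",np.round((o["tool_pos"]-p)*1e3,1),"rerr deg",np.round(np.rad2deg(Ro.from_matrix(R.T@o["tool_rot"]).as_rotvec()),2),"F",np.round(o["ft_force"],1),"J",np.round(o["joint_pos"]),"w",o["width"])
E
python3 - <<'E'
from h import *
from plan import *
print(cast("top",[378,288],.2))
for th,phi in((0,0),(0,28),(20,48),(40,68),(60,70),(90,70)):
    p,R,s=in_house(th,phi,50);print(th,phi,np.round(p,3),round(s,1))
p,R=load(); p=p+[0,0,.09]
a=interp(1,(p,R)); a=[load()]*0+[((load()[0]+p)/2,R),(p,R)]
q=tcp_from_tip(TOE+[.03,.06,.30],0)
rows(a+interp(8,(q[0],q[1]),(p,R)))
E
```

```text
[[ 0.28701753 -0.30211718  0.2       ]]
0 0 [ 0.465 -0.067  0.288] 32.0
0 28 [ 0.497 -0.004  0.267] 5.3
20 48 [0.537 0.073 0.237] 5.3
40 68 [0.569 0.136 0.18 ] 5.3
60 70 [0.585 0.169 0.157] 23.2
90 70 [0.602 0.201 0.094] 13.8
{"offset": [[0.0, 0.0, -0.3], [0.0, 0.0, -0.6], [0.407, -0.4, -0.594], [0.814, -0.801, -0.588], [1.22, -1.201, -0.582], [1.627, -1.602, -0.577], [2.034, -2.002, -0.571], [2.441, -2.403, -0.565], [2.847, -2.803, -0.559], [3.254, -3.204, -0.553]], "rotation": [[0.0, 0.0, 0.0], [0.0, 0.0, 0.0], [0.0, 0.0, -0.031], [0.0, 0.0, -0.062], [0.0, 0.0, -0.092], [0.0, 0.0, -0.123], [0.0, 0.0, -0.154], [0.0, 0.0, -0.185], [0.0, 0.0, -0.215], [0.0, 0.0, -0.246]]}
```

Call:
{"fn": "play_rows", "kwargs": {
  "offset": [
    [0,0,-0.3],
    [0,0,-0.6],
    [0.25,-0.25,-0.6],
    [0.5,-0.5,-0.6],
    [0.75,-0.75,-0.6],
    [1,-1,-0.6]
  ],
  "rotation": [
    [0,0,0],
    [0,0,0],
    [0,0,0],
    [0,0,0],
    [0,0,0],
    [0,0,0]
  ],
  "fingers": -1
}}

```text
time: 0.85
tool_pos: [0.2946, -0.4003, 0.4944]
tool_rot: [[0.947, 0.32, -0.0], [0.32, -0.947, 0.0], [-0.0, -0.0, -1.0]]
ft_force: [1.0, 0.4, 0.1]
width: 0.358
gripper_force: 0.0
```

Call:
{"fn": "play_rows", "kwargs": {
  "offset": [
    [0.25,-0.25,0],
    [0.5,-0.5,0],
    [0.75,-0.75,0],
    [1,-1,0]
  ],
  "rotation": [
    [0,0,0],
    [0,0,0],
    [0,0,0],
    [0,0,0]
  ]
}}

```text
time: 1.35
tool_pos: [0.3886, -0.2102, 0.4946]
tool_rot: [[0.947, 0.32, -0.0], [0.32, -0.947, -0.0], [-0.0, 0.0, -1.0]]
ft_force: [0.6, -0.5, 0.3]
width: 0.007
gripper_force: 0.0
```

Call:
{"fn": "play_rows", "kwargs": {
  "offset": [
    [0.2,-0.2,0],
    [0.4,-0.4,0],
    [0.6,-0.6,0],
    [0.8,-0.8,0],
    [1,-1,0],
    [1,-1,0],
    [1,-1,0]
  ],
  "rotation": [
    [0,0,-0.05],
    [0,0,-0.1],
    [0,0,-0.15],
    [0,0,-0.2],
    [0,0,-0.246],
    [0,0,-0.246],
    [0,0,-0.246]
  ]
}}

```text
time: 2.22
tool_pos: [0.4821, -0.0223, 0.4942]
tool_rot: [[0.456, 0.89, -0.001], [0.89, -0.456, -0.0], [-0.001, -0.001, -1.0]]
ft_force: [0.3, -0.4, 0.3]
width: 0.006
gripper_force: 0.0
```

```bash
cat >> plan.py <<'E'
def setcmd(p,R): json.dump({"p":np.array(p).tolist(),"R":np.array(R).tolist()},open("cmd.json","w"))
E
python3 - <<'E'
from plan import *
a=np.deg2rad(18.67);R=toolR(0,a)
setcmd(np.array([.2,-.592,.405])+R@[.45,-.45,-.09], R@Ro.from_euler('z',-.246*180,degrees=True).as_matrix())
check()
q=in_house(90,70,50)[:2]; q=(q[0]+[0,0,.09],q[1])
p=load()[0]
rows(interp(5,(p+(q[0]-p)*.45,toolR(35))))
rows(interp(6,q)+[q,q])
E
```

```text
t 2.23 perr mm [-0.1 -0.7 -0.8] rerr deg [ 0.04 -0.04  0.08] F [ 0.3 -0.4  0.3] J [ 26.   8. -32. 101.   4.  72. -34.] w 0.0059600299461993415
{"offset": [[0.152, 0.003, 0.187], [0.303, 0.006, 0.373], [0.455, 0.009, 0.56], [0.606, 0.012, 0.747], [0.758, 0.015, 0.933]], "rotation": [[0.0, -0.039, 0.0], [0.0, -0.078, 0.0], [0.0, -0.117, 0.0], [0.0, -0.156, 0.0], [0.0, -0.194, 0.0]]}
{"offset": [[0.235, 0.003, 0.068], [0.471, 0.006, 0.135], [0.706, 0.009, 0.203], [0.941, 0.013, 0.27], [1.177, 0.016, 0.338], [1.412, 0.019, 0.406], [1.412, 0.019, 0.406], [1.412, 0.019, 0.406]], "rotation": [[0.0, -0.032, 0.0], [0.0, -0.065, 0.0], [0.0, -0.097, 0.0], [0.0, -0.13, 0.0], [0.0, -0.162, 0.0], [0.0, -0.195, 0.0], [0.0, -0.195, 0.0], [0.0, -0.195, 0.0]]}
```

Call:
{"fn": "play_rows", "kwargs": {
  "offset": [
    [0.15,0,0.19],
    [0.3,0.005,0.37],
    [0.45,0.01,0.56],
    [0.6,0.01,0.75],
    [0.76,0.015,0.93]
  ],
  "rotation": [
    [0,-0.04,0],
    [0,-0.08,0],
    [0,-0.12,0],
    [0,-0.16,0],
    [0,-0.194,0]
  ]
}}

```text
time: 2.85
tool_pos: [0.5365, 0.0776, 0.3542]
tool_rot: [[0.375, 0.889, -0.263], [0.726, -0.458, -0.513], [-0.577, 0.001, -0.817]]
ft_force: [0.2, 0.3, -0.2]
width: 0.007
gripper_force: 0.0
```

Call:
{"fn": "play_rows", "kwargs": {
  "offset": [
    [0.17,0,0.07],
    [0.33,0.005,0.14],
    [0.5,0.01,0.2],
    [0.67,0.01,0.27],
    [0.83,0.015,0.34],
    [1,0.02,0.4],
    [1,0.02,0.4],
    [1,0.02,0.4]
  ],
  "rotation": [
    [0,-0.03,0],
    [0,-0.065,0],
    [0,-0.1,0],
    [0,-0.13,0],
    [0,-0.16,0],
    [0,-0.195,0],
    [0,-0.195,0],
    [0,-0.195,0]
  ]
}}

```text
time: 3.85
tool_pos: [0.5791, 0.1558, 0.2207]
tool_rot: [[0.157, 0.89, -0.427], [0.306, -0.455, -0.836], [-0.939, 0.0, -0.343]]
ft_force: [-0.4, 0.2, 0.2]
width: 0.003
gripper_force: 0.0
```

Run:
```python
from plan import *
p,R=load()
q=in_house(90,70,50)[:2]
# commanded: recompute by applying both calls
a=np.deg2rad(18.67);R=toolR(0,a)
p,R=np.array([.2,-.592,.405])+R@[.45,-.45,-.09], R@Ro.from_euler('z',-.246*180,degrees=True).as_matrix()
for o,w in (([.76,.015,.93],-.194),([1,.02,.4],-.195)):
    p=p+R@np.array(o)*.15;R=R@Ro.from_euler('y',w*180,degrees=True).as_matrix()
setcmd(p,R);check();print(p)
```

```text
t 3.85 perr mm [ 0.  -0.7  0.3] rerr deg [0.02 0.11 0.04] F [-0.4  0.2  0.2] J [-28.  51.  -1.  86.  34. 106. -68.] w 0.0026068892691457454
[0.57910046 0.15646457 0.22043805]
```

Run:
```python
from plan import *
p,R=load()
m=(p+[0.01,.02,.145],toolR(45)); rows(interp(4,m))
m2=(np.array([.525,.05,.40]),toolR(0)); rows(interp(5,m2))
q=in_house(0,0,-30)[:2]; rows(interp(3,q)+[q,q]); print(q[0])
```

```text
{"offset": [[-0.214, 0.0, -0.118], [-0.429, -0.001, -0.235], [-0.643, -0.001, -0.353], [-0.858, -0.001, -0.47]], "rotation": [[0.0, 0.035, 0.0], [0.0, 0.069, 0.0], [0.0, 0.104, 0.0], [0.0, 0.139, 0.0]]}
{"offset": [[-0.166, 0.001, 0.101], [-0.332, 0.001, 0.202], [-0.498, 0.002, 0.303], [-0.665, 0.002, 0.404], [-0.831, 0.003, 0.505]], "rotation": [[0.0, 0.05, 0.0], [0.0, 0.1, 0.0], [0.0, 0.15, 0.0], [0.0, 0.2, 0.0], [0.0, 0.25, 0.0]]}
{"offset": [[-0.293, 0.0, 0.071], [-0.585, -0.001, 0.142], [-0.878, -0.001, 0.214], [-0.878, -0.001, 0.214], [-0.878, -0.001, 0.214]], "rotation": [[0.0, 0.0, 0.0], [0.0, 0.0, 0.0], [0.0, 0.0, 0.0], [0.0, 0.0, 0.0], [0.0, 0.0, 0.0]]}
[ 0.46498029 -0.0672302   0.368     ]
```

Call:
{"fn": "play_rows", "kwargs": {
  "offset": [
    [-0.214,0,-0.118],
    [-0.429,-0.001,-0.235],
    [-0.643,-0.001,-0.353],
    [-0.858,-0.001,-0.47]
  ],
  "rotation": [
    [0,0.035,0],
    [0,0.069,0],
    [0,0.104,0],
    [0,0.139,0]
  ]
}}

```text
time: 4.35
tool_pos: [0.5892, 0.1737, 0.3686]
tool_rot: [[0.327, 0.889, -0.32], [0.633, -0.458, -0.624], [-0.702, 0.001, -0.712]]
ft_force: [-0.4, -0.2, -0.1]
width: 0.007
gripper_force: 0.0
```

Call:
{"fn": "play_rows", "kwargs": {
  "offset": [
    [-0.166,0.001,0.101],
    [-0.332,0.001,0.202],
    [-0.498,0.002,0.303],
    [-0.665,0.002,0.404],
    [-0.831,0.003,0.505]
  ],
  "rotation": [
    [0,0.05,0],
    [0,0.1,0],
    [0,0.15,0],
    [0,0.2,0],
    [0,0.25,0]
  ]
}}

```text
time: 4.97
tool_pos: [0.5236, 0.0473, 0.4023]
tool_rot: [[0.458, 0.889, 0.007], [0.889, -0.458, 0.004], [0.007, 0.005, -1.0]]
ft_force: [-0.3, -0.0, 0.7]
width: 0.006
gripper_force: 0.0
```

Call:
{"fn": "play_rows", "kwargs": {
  "offset": [
    [-0.293,0,0.071],
    [-0.585,-0.001,0.142],
    [-0.878,-0.001,0.214],
    [-0.878,-0.001,0.214],
    [-0.878,-0.001,0.214]
  ],
  "rotation": [
    [0,0,0],
    [0,0,0],
    [0,0,0],
    [0,0,0],
    [0,0,0]
  ]
}}

```text
time: 5.6
tool_pos: [0.4646, -0.0679, 0.3691]
tool_rot: [[0.457, 0.89, 0.003], [0.89, -0.457, -0.0], [0.001, 0.003, -1.0]]
ft_force: [0.1, -0.8, -0.4]
width: 0.004
gripper_force: 0.0
```

Run:
```python
from plan import *
check()
from h import *
t=ctrl.capture("top");s=ctrl.capture("scene")
f=lambda I,x,y:cv2.resize(I[y:y+80,x:x+80],None,fx=5,fy=5,interpolation=cv2.INTER_CUBIC)
cv2.imwrite("pics/a1.png",np.hstack([f(t,240,180),f(s,165,140)])[:,:,::-1])
# insertion d=50, then tilt to 28 with tip kept mid-slack
q=in_house(0,0,50)[:2]; rows(interp(3,q)+[q])
T=[in_house(0,f,50)[:2] for f in (5,10,15,20,24,28,28)]; rows(T)
```

```text
t 5.6 perr mm [-0.4 -0.7  1.1] rerr deg [-0.15  0.07  0.14] F [ 0.1 -0.8 -0.4] J [ 10.  11.  -9. 114.   2.  55. -27.] w 0.0042013915301104465
{"offset": [[0.0, 0.0, 0.178], [0.0, 0.0, 0.355], [0.0, 0.0, 0.533], [0.0, 0.0, 0.533]], "rotation": [[0.0, 0.0, 0.0], [0.0, 0.0, 0.0], [0.0, 0.0, 0.0], [0.0, 0.0, 0.0]]}
{"offset": [[0.091, 0.0, 0.005], [0.18, -0.001, 0.018], [0.267, -0.001, 0.041], [0.35, -0.001, 0.073], [0.413, -0.001, 0.105], [0.473, -0.001, 0.142], [0.473, -0.001, 0.142]], "rotation": [[0.0, -0.028, 0.0], [0.0, -0.056, 0.0], [0.0, -0.083, 0.0], [0.0, -0.111, 0.0], [0.0, -0.133, 0.0], [0.0, -0.156, 0.0], [0.0, -0.156, 0.0]]}
```

View pics/a1.png

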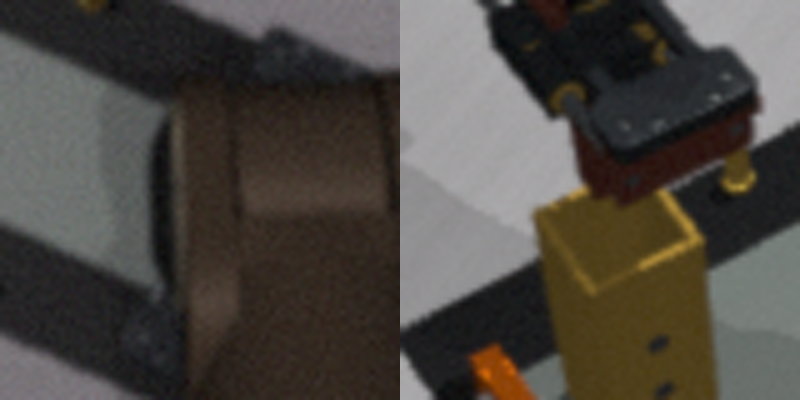

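The crop shows the gripper just above the mouth. I can't read the finger outline clearly, so I'll draw the expected positions on it before inserting.

Run:
```python
from h import *
from plan import *
o=ctrl.get_obs();p=o["tool_pos"];R=o["tool_rot"]
s=ctrl.capture("scene")
x0,y0,f=160,110,6
I=cv2.resize(s[y0:y0+90,x0:x0+120],None,fx=f,fy=f,interpolation=cv2.INTER_CUBIC)
I=np.clip(I.astype(float)*1.6,0,255).astype(np.uint8)
def box(hx,hy,z0,z1,c):
    for z in(z0,z1):
        P=np.array([p+R@[a*hx,b*hy,z] for a,b in((-1,-1),(-1,1),(1,1),(1,-1))])
        cv2.polylines(I,[((proj("scene",P)-[x0,y0]+.5)*f).astype(int)],True,c,1)
box(.010,.0135,.182,.14,(0,255,0)); box(.0375,.089,.102,.102,(255,0,0))
X,Y,Z=dirs()
c=TOE-.03*X+.15*Z
P=np.array([c+a*.03*X+b*.03*Y for a,b in((-1,-1),(-1,1),(1,1),(1,-1))])
cv2.polylines(I,[((proj("scene",P)-[x0,y0]+.5)*f).astype(int)],True,(0,255,255),1)
cv2.imwrite("pics/a2.png",I[:,:,::-1])
```

```text
(no output)
```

View pics/a2.png

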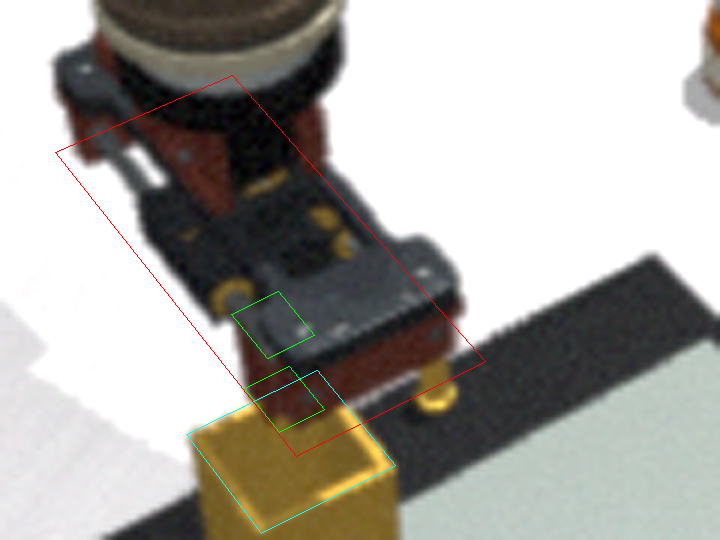

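The overlay shows the predicted mouth outline (corners about (190,437), (395,465) and (262,530)) matching the picture. The tip is over the mouth. Inserting.

Call:
{"fn": "play_rows", "kwargs": {
  "offset": [
    [0,0,0.178],
    [0,0,0.355],
    [0,0,0.533],
    [0,0,0.533]
  ],
  "rotation": [
    [0,0,0],
    [0,0,0],
    [0,0,0],
    [0,0,0]
  ]
}}

```text
time: 6.25
tool_pos: [0.4647, -0.0664, 0.2864]
tool_rot: [[0.453, 0.891, -0.003], [0.891, -0.453, 0.001], [-0.001, -0.003, -1.0]]
ft_force: [-0.1, 0.5, -0.1]
width: 0.008
gripper_force: 0.0
```

Call:
{"fn": "play_rows", "kwargs": {
  "offset": [
    [0.091,0,0.005],
    [0.18,-0.001,0.018],
    [0.267,-0.001,0.041],
    [0.35,-0.001,0.073],
    [0.413,-0.001,0.105],
    [0.473,-0.001,0.142],
    [0.473,-0.001,0.142]
  ],
  "rotation": [
    [0,-0.028,0],
    [0,-0.056,0],
    [0,-0.083,0],
    [0,-0.111,0],
    [0,-0.133,0],
    [0,-0.156,0],
    [0,-0.156,0]
  ]
}}

```text
time: 7.12
tool_pos: [0.498, -0.0025, 0.2669]
tool_rot: [[0.4, 0.892, -0.212], [0.787, -0.452, -0.419], [-0.47, 0.0, -0.883]]
ft_force: [-0.4, -1.2, 0.6]
width: 0.005
gripper_force: 0.5
```

Run:
```python
from plan import *
check()
T=[in_house(t,28+t,50)[:2] for t in (1,2,3.5,5,6.5,8,9,10,10)]; rows(T)
```

```text
t 7.12 perr mm [0.8 1.5 0.2] rerr deg [-0.09  0.04 -0.12] F [-0.4 -1.2  0.6] J [-11.  27.  -2. 112.  25.  63. -56.] w 0.005436380171827848
{"offset": [[0.029, 0.0, -0.01], [0.058, 0.0, -0.019], [0.102, 0.0, -0.032], [0.147, 0.0, -0.044], [0.192, 0.0, -0.054], [0.237, 0.0, -0.064], [0.267, 0.0, -0.07], [0.297, 0.0, -0.075], [0.297, 0.0, -0.075]], "rotation": [[0.0, -0.005, 0.0], [0.0, -0.011, 0.0], [0.0, -0.019, 0.0], [0.0, -0.027, 0.0], [0.0, -0.036, 0.0], [0.0, -0.044, 0.0], [0.0, -0.05, 0.0], [0.0, -0.055, 0.0], [0.0, -0.055, 0.0]]}
```

Call:
{"fn": "play_rows", "kwargs": {
  "offset": [
    [0.029,0,-0.01],
    [0.058,0,-0.019],
    [0.102,0,-0.032],
    [0.147,0,-0.044],
    [0.192,0,-0.054],
    [0.237,0,-0.064],
    [0.267,0,-0.07],
    [0.297,0,-0.075],
    [0.297,0,-0.075]
  ],
  "rotation": [
    [0,-0.005,0],
    [0,-0.011,0],
    [0,-0.019,0],
    [0,-0.027,0],
    [0,-0.036,0],
    [0,-0.044,0],
    [0,-0.05,0],
    [0,-0.055,0],
    [0,-0.055,0]
  ]
}}

```text
time: 8.25
tool_pos: [0.5175, 0.036, 0.255]
tool_rot: [[0.358, 0.891, -0.28], [0.702, -0.454, -0.548], [-0.616, -0.0, -0.788]]
ft_force: [-0.3, -0.5, 1.1]
width: 0.005
gripper_force: 0.3
```

Run:
```python
from plan import *
check()
from h import *
s=ctrl.capture("scene")
x0,y0,f=150,110,5
I=cv2.resize(s[y0:y0+110,x0:x0+150],None,fx=f,fy=f,interpolation=cv2.INTER_CUBIC)
I=np.clip(I.astype(float)*1.6,0,255).astype(np.uint8)
X,Y,Z=dirs()
t=np.deg2rad(10);U=X*np.cos(t)-Z*np.sin(t);W=X*np.sin(t)+Z*np.cos(t)
for w in(0,.15):
    P=np.array([TOE+(a-.03)*U+b*.03*Y+w*W for a,b in((-.03,-1),(-.03,1),(.03,1),(.03,-1))])
    cv2.polylines(I,[((proj("scene",P)-[x0,y0]+.5)*f).astype(int)],True,(0,255,255),1)
cv2.imwrite("pics/a3.png",I[:,:,::-1])
T=[in_house(t,28+t,50)[:2] for t in (11.5,13,14.5,16,17.5,19,20.5,22,22)]; rows(T)
```

```text
t 8.25 perr mm [ 0.1  0.3 -0.7] rerr deg [ 0.   -0.02 -0.04] F [-0.3 -0.5  1.1] J [-17.  32.  -1. 107.  28.  72. -61.] w 0.005273088542706142
{"offset": [[0.044, 0.0, -0.014], [0.088, 0.0, -0.028], [0.132, 0.0, -0.04], [0.177, 0.0, -0.051], [0.222, 0.0, -0.061], [0.267, 0.0, -0.069], [0.313, 0.0, -0.077], [0.358, 0.0, -0.083], [0.358, 0.0, -0.083]], "rotation": [[0.0, -0.008, 0.0], [0.0, -0.017, 0.0], [0.0, -0.025, 0.0], [0.0, -0.033, 0.0], [0.0, -0.042, 0.0], [0.0, -0.05, 0.0], [0.0, -0.058, 0.0], [0.0, -0.067, 0.0], [0.0, -0.067, 0.0]]}
```

View pics/a3.png

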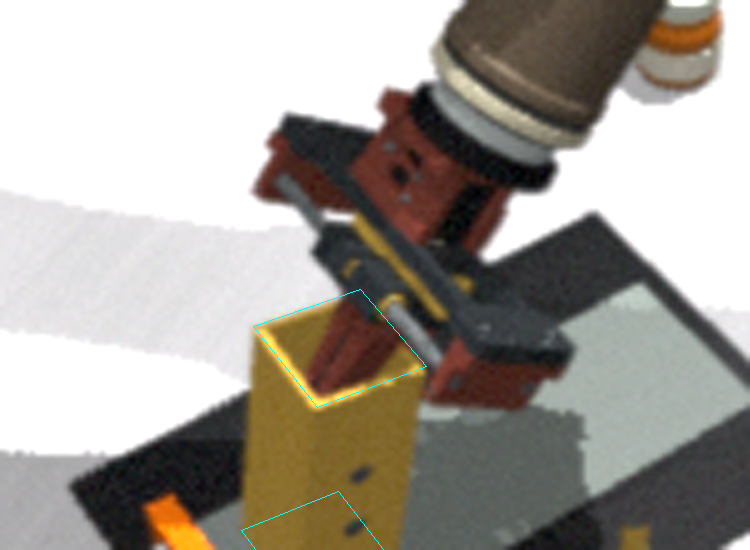

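The picture shows the housing tilted about 10° as commanded. Its rim matches the overlay (corners (255,327), (318,405) and (427,367)) and the fingers are inside. Continuing.

Call:
{"fn": "play_rows", "kwargs": {
  "offset": [
    [0.044,0,-0.014],
    [0.088,0,-0.028],
    [0.132,0,-0.04],
    [0.177,0,-0.051],
    [0.222,0,-0.061],
    [0.267,0,-0.069],
    [0.313,0,-0.077],
    [0.358,0,-0.083],
    [0.358,0,-0.083]
  ],
  "rotation": [
    [0,-0.008,0],
    [0,-0.017,0],
    [0,-0.025,0],
    [0,-0.033,0],
    [0,-0.042,0],
    [0,-0.05,0],
    [0,-0.058,0],
    [0,-0.067,0],
    [0,-0.067,0]
  ]
}}

```text
time: 9.43
tool_pos: [0.5403, 0.0808, 0.2314]
tool_rot: [[0.291, 0.891, -0.349], [0.572, -0.454, -0.683], [-0.767, -0.001, -0.642]]
ft_force: [1.4, 0.1, -0.4]
width: 0.001
gripper_force: 0.2
```

Run:
```python
from plan import *
check()
print([np.round(in_house(t,f,d)[2],1) for t,f,d in((25,52,50),(36,62,50),(50,64,49),(90,65,38))])
T=[in_house(t,f,50,b)[:2] for t,f,b in ((23,50.5,0),(24,51.5,0),(25,52.5,.5),(26,53.5,0),(27,54.5,0),(28.5,55.5,0),(30,56.5,0),(31.5,58,0),(33,59,0),(33,59,0))]; rows(T)
```

```text
t 9.43 perr mm [ 0.1  0.5 -1. ] rerr deg [-0.01 -0.05 -0.06] F [ 1.4  0.1 -0.4] J [-23.  40.   0. 100.  30.  83. -65.] w 0.0010078777532363723
[np.float64(6.4), np.float64(7.5), np.float64(19.8), np.float64(14.2)]
{"offset": [[0.021, 0.0, -0.011], [0.05, 0.0, -0.02], [0.074, 0.0, -0.027], [0.101, 0.0, -0.034], [0.13, 0.0, -0.042], [0.165, 0.0, -0.054], [0.199, -0.001, -0.066], [0.245, -0.001, -0.075], [0.28, -0.001, -0.085], [0.28, -0.001, -0.085]], "rotation": [[0.0, -0.003, 0.0], [0.0, -0.008, 0.0], [0.0, -0.014, 0.0], [0.0, -0.019, 0.0], [0.0, -0.025, 0.0], [0.0, -0.03, 0.0], [0.0, -0.036, 0.0], [0.0, -0.044, 0.0], [0.0, -0.05, 0.0], [0.0, -0.05, 0.0]]}
```

Call:
{"fn": "play_rows", "kwargs": {
  "offset": [
    [0.021,0,-0.011],
    [0.05,0,-0.02],
    [0.074,0,-0.027],
    [0.101,0,-0.034],
    [0.13,0,-0.042],
    [0.165,0,-0.054],
    [0.199,-0.001,-0.066],
    [0.245,-0.001,-0.075],
    [0.28,-0.001,-0.085],
    [0.28,-0.001,-0.085]
  ],
  "rotation": [
    [0,-0.003,0],
    [0,-0.008,0],
    [0,-0.014,0],
    [0,-0.019,0],
    [0,-0.025,0],
    [0,-0.03,0],
    [0,-0.036,0],
    [0,-0.044,0],
    [0,-0.05,0],
    [0,-0.05,0]
  ]
}}

```text
time: 10.68
tool_pos: [0.5568, 0.1134, 0.2075]
tool_rot: [[0.233, 0.891, -0.39], [0.458, -0.454, -0.764], [-0.858, -0.001, -0.514]]
ft_force: [0.4, 0.9, -0.6]
width: 0.007
gripper_force: 0.3
```

Run:
```python
from plan import *
check()
from h import *
s=ctrl.capture("scene")
x0,y0,f=150,110,5
I=cv2.resize(s[y0:y0+110,x0:x0+150],None,fx=f,fy=f,interpolation=cv2.INTER_CUBIC)
I=np.clip(I.astype(float)*1.6,0,255).astype(np.uint8)
X,Y,Z=dirs()
t=np.deg2rad(33);U=X*np.cos(t)-Z*np.sin(t);W=X*np.sin(t)+Z*np.cos(t)
for w in(0,.15):
    P=np.array([TOE+(a-.03)*U+b*.03*Y+w*W for a,b in((-.03,-1),(-.03,1),(.03,1),(.03,-1))])
    cv2.polylines(I,[((proj("scene",P)-[x0,y0]+.5)*f).astype(int)],True,(0,255,255),1)
cv2.imwrite("pics/a4.png",I[:,:,::-1])
T=[in_house(t,f,50)[:2] for t,f in ((34.5,60),(36,61),(37.5,62),(39,62.5),(40.5,63),(42,63),(43.5,63),(45,63),(46.5,63),(46.5,63))]; rows(T)
```

```text
t 10.68 perr mm [ 0.1  0.4 -1. ] rerr deg [-0.02 -0.05 -0.05] F [ 0.4  0.9 -0.6] J [-27.  47.   2.  95.  30.  91. -67.] w 0.0065608373243643565
{"offset": [[0.034, 0.0, -0.015], [0.068, 0.0, -0.028], [0.103, 0.0, -0.042], [0.127, 0.0, -0.055], [0.152, 0.0, -0.067], [0.167, 0.0, -0.08], [0.182, 0.0, -0.093], [0.197, 0.0, -0.105], [0.213, 0.0, -0.117], [0.213, 0.0, -0.117]], "rotation": [[0.0, -0.005, 0.0], [0.0, -0.011, 0.0], [0.0, -0.016, 0.0], [0.0, -0.019, 0.0], [0.0, -0.022, 0.0], [0.0, -0.022, 0.0], [0.0, -0.022, 0.0], [0.0, -0.022, 0.0], [0.0, -0.022, 0.0], [0.0, -0.022, 0.0]]}
```

View pics/a4.png

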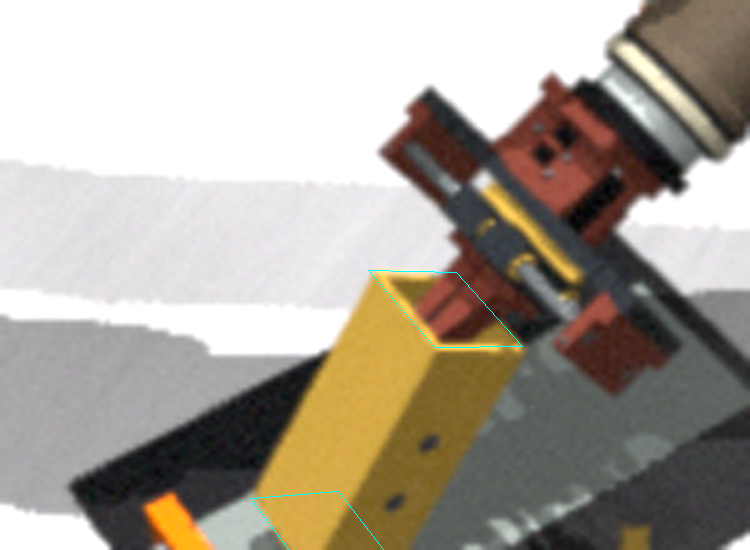

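At 33° the housing is where predicted, with the rim matching the overlay at (370,270) and (522,347). The fingers hold the upper wall.

Call:
{"fn": "play_rows", "kwargs": {
  "offset": [
    [0.034,0,-0.015],
    [0.068,0,-0.028],
    [0.103,0,-0.042],
    [0.127,0,-0.055],
    [0.152,0,-0.067],
    [0.167,0,-0.08],
    [0.182,0,-0.093],
    [0.197,0,-0.105],
    [0.213,0,-0.117],
    [0.213,0,-0.117]
  ],
  "rotation": [
    [0,-0.005,0],
    [0,-0.011,0],
    [0,-0.016,0],
    [0,-0.019,0],
    [0,-0.022,0],
    [0,-0.022,0],
    [0,-0.022,0],
    [0,-0.022,0],
    [0,-0.022,0],
    [0,-0.022,0]
  ]
}}

```text
time: 11.98
tool_pos: [0.5712, 0.1412, 0.1896]
tool_rot: [[0.206, 0.891, -0.405], [0.405, -0.455, -0.794], [-0.891, -0.0, -0.454]]
ft_force: [1.1, 1.0, -0.0]
width: 0.007
gripper_force: 0.5
```

Run:
```python
from plan import *
check()
rows([in_house(t,f,50)[:2] for t,f in ((48,63),(49.5,63),(51,63),(52.5,63.5),(54,64),(55.5,64),(57,64),(58.5,64),(60,64),(60,64))])
rows([in_house(t,64,d)[:2] for t,d in ((61.5,50),(63,50),(64.5,49),(66,49),(67.5,48),(69,48),(70.5,47),(72,47),(73,46),(73,46))])
```

```text
t 11.97 perr mm [ 0.1  0.1 -0.5] rerr deg [-0.01  0.01 -0.01] F [ 1.1  1.  -0. ] J [-29.  51.   2.  90.  30.  95. -67.] w 0.0073630829962258735
{"offset": [[0.015, 0.0, -0.012], [0.031, 0.0, -0.024], [0.046, 0.0, -0.036], [0.073, 0.0, -0.047], [0.099, 0.0, -0.058], [0.116, 0.0, -0.068], [0.133, 0.0, -0.078], [0.149, 0.0, -0.087], [0.166, 0.0, -0.096], [0.166, 0.0, -0.096]], "rotation": [[0.0, 0.0, 0.0], [0.0, 0.0, 0.0], [0.0, 0.0, 0.0], [0.0, -0.003, 0.0], [0.0, -0.006, 0.0], [0.0, -0.006, 0.0], [0.0, -0.006, 0.0], [0.0, -0.006, 0.0], [0.0, -0.006, 0.0], [0.0, -0.006, 0.0]]}
{"offset": [[0.018, 0.0, -0.009], [0.035, 0.0, -0.017], [0.055, 0.0, -0.031], [0.081, 0.0, -0.039], [0.108, 0.0, -0.051], [0.135, 0.0, -0.057], [0.162, 0.0, -0.068], [0.189, 0.0, -0.071], [0.207, 0.0, -0.079], [0.207, 0.0, -0.079]], "rotation": [[0.0, 0.0, 0.0], [0.0, 0.0, 0.0], [0.0, 0.0, 0.0], [0.0, 0.0, 0.0], [0.0, 0.0, 0.0], [0.0, 0.0, 0.0], [0.0, 0.0, 0.0], [0.0, 0.0, 0.0], [0.0, 0.0, 0.0], [0.0, 0.0, 0.0]]}
```

Call:
{"fn": "play_rows", "kwargs": {
  "offset": [
    [0.015,0,-0.012],
    [0.031,0,-0.024],
    [0.046,0,-0.036],
    [0.073,0,-0.047],
    [0.099,0,-0.058],
    [0.116,0,-0.068],
    [0.133,0,-0.078],
    [0.149,0,-0.087],
    [0.166,0,-0.096],
    [0.166,0,-0.096]
  ],
  "rotation": [
    [0,0,0],
    [0,0,0],
    [0,0,0],
    [0,-0.003,0],
    [0,-0.006,0],
    [0,-0.006,0],
    [0,-0.006,0],
    [0,-0.006,0],
    [0,-0.006,0],
    [0,-0.006,0]
  ]
}}

```text
time: 13.22
tool_pos: [0.5821, 0.1626, 0.1739]
tool_rot: [[0.199, 0.891, -0.409], [0.389, -0.455, -0.801], [-0.899, -0.0, -0.437]]
ft_force: [1.5, 1.2, -0.5]
width: 0.007
gripper_force: 0.7
```

Call:
{"fn": "play_rows", "kwargs": {
  "offset": [
    [0.018,0,-0.009],
    [0.035,0,-0.017],
    [0.055,0,-0.031],
    [0.081,0,-0.039],
    [0.108,0,-0.051],
    [0.135,0,-0.057],
    [0.162,0,-0.068],
    [0.189,0,-0.071],
    [0.207,0,-0.079],
    [0.207,0,-0.079]
  ],
  "rotation": [
    [0,0,0],
    [0,0,0],
    [0,0,0],
    [0,0,0],
    [0,0,0],
    [0,0,0],
    [0,0,0],
    [0,0,0],
    [0,0,0],
    [0,0,0]
  ]
}}

```text
time: 14.48
tool_pos: [0.5931, 0.1841, 0.151]
tool_rot: [[0.199, 0.891, -0.409], [0.389, -0.455, -0.801], [-0.9, -0.0, -0.437]]
ft_force: [0.1, -0.6, -1.6]
width: 0.009
gripper_force: 0.9
```

Run:
```python
from plan import *
check()
from h import *
s=ctrl.capture("scene")
x0,y0,f=150,120,5
I=cv2.resize(s[y0:y0+110,x0:x0+150],None,fx=f,fy=f,interpolation=cv2.INTER_CUBIC)
I=np.clip(I.astype(float)*1.6,0,255).astype(np.uint8)
X,Y,Z=dirs()
t=np.deg2rad(73);U=X*np.cos(t)-Z*np.sin(t);W=X*np.sin(t)+Z*np.cos(t)
for w in(0,.15):
    P=np.array([TOE+(a-.03)*U+b*.03*Y+w*W for a,b in((-.03,-1),(-.03,1),(.03,1),(.03,-1))])
    cv2.polylines(I,[((proj("scene",P)-[x0,y0]+.5)*f).astype(int)],True,(0,255,255),1)
cv2.imwrite("pics/a5.png",I[:,:,::-1])
rows([in_house(t,64,d)[:2] for t,d in ((74.5,46),(76,45),(77.5,45),(79,44),(80.5,44),(82,43),(83,43),(84,42),(85,42),(85,42))])
rows([in_house(t,64,d)[:2] for t,d in ((86,42),(87,41),(88,41),(89,40),(90,40),(91,40),(92,40),(93,40),(93,40))])
```

```text
t 14.47 perr mm [ 0.  -0.1 -0.6] rerr deg [ 0.   -0.02 -0.01] F [ 0.1 -0.6 -1.6] J [-31.  57.   2.  83.  29.  98. -68.] w 0.009118716920263855
{"offset": [[0.028, 0.0, -0.002], [0.055, 0.0, -0.01], [0.083, 0.0, -0.01], [0.11, 0.0, -0.015], [0.138, 0.0, -0.013], [0.166, 0.0, -0.017], [0.185, 0.0, -0.015], [0.203, 0.0, -0.019], [0.222, 0.0, -0.015], [0.222, 0.0, -0.015]], "rotation": [[0.0, 0.0, 0.0], [0.0, 0.0, 0.0], [0.0, 0.0, 0.0], [0.0, 0.0, 0.0], [0.0, 0.0, 0.0], [0.0, 0.0, 0.0], [0.0, 0.0, 0.0], [0.0, 0.0, 0.0], [0.0, 0.0, 0.0], [0.0, 0.0, 0.0]]}
{"offset": [[0.018, 0.0, 0.003], [0.037, 0.0, 0.001], [0.055, 0.0, 0.005], [0.074, 0.0, 0.003], [0.092, 0.0, 0.009], [0.111, 0.0, 0.015], [0.129, 0.0, 0.022], [0.148, 0.0, 0.029], [0.148, 0.0, 0.029]], "rotation": [[0.0, 0.0, 0.0], [0.0, 0.0, 0.0], [0.0, 0.0, 0.0], [0.0, 0.0, 0.0], [0.0, 0.0, 0.0], [0.0, 0.0, 0.0], [0.0, 0.0, 0.0], [0.0, 0.0, 0.0], [0.0, 0.0, 0.0]]}
```

View pics/a5.png

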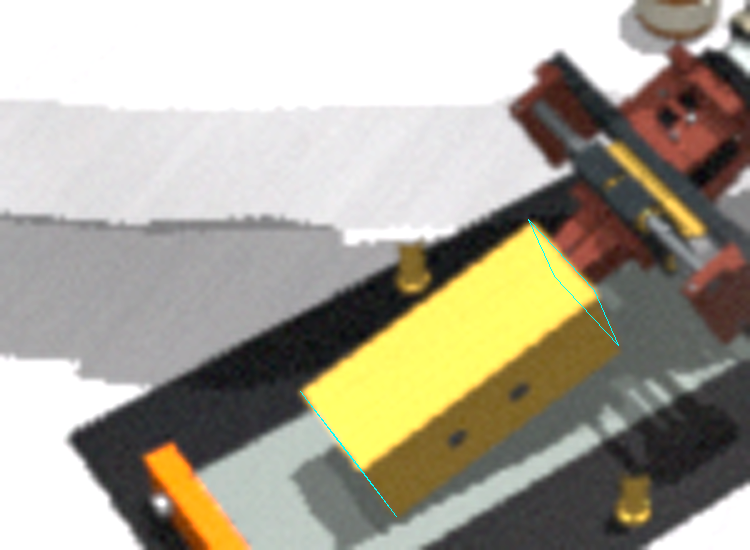

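The housing has tilted to 73° and is resting on the fingers exactly as predicted, with the mouth edge from (528,220) to (618,345). Both visible pins stand clear. I'll lower it the rest of the way.

Call:
{"fn": "play_rows", "kwargs": {
  "offset": [
    [0.028,0,-0.002],
    [0.055,0,-0.01],
    [0.083,0,-0.01],
    [0.11,0,-0.015],
    [0.138,0,-0.013],
    [0.166,0,-0.017],
    [0.185,0,-0.015],
    [0.203,0,-0.019],
    [0.222,0,-0.015],
    [0.222,0,-0.015]
  ],
  "rotation": [
    [0,0,0],
    [0,0,0],
    [0,0,0],
    [0,0,0],
    [0,0,0],
    [0,0,0],
    [0,0,0],
    [0,0,0],
    [0,0,0],
    [0,0,0]
  ]
}}

```text
time: 15.78
tool_pos: [0.6007, 0.1989, 0.1221]
tool_rot: [[0.199, 0.891, -0.409], [0.389, -0.455, -0.801], [-0.899, -0.0, -0.437]]
ft_force: [0.9, 1.0, -1.5]
width: 0.008
gripper_force: 0.9
```

Call:
{"fn": "play_rows", "kwargs": {
  "offset": [
    [0.018,0,0.003],
    [0.037,0,0.001],
    [0.055,0,0.005],
    [0.074,0,0.003],
    [0.092,0,0.009],
    [0.111,0,0.015],
    [0.129,0,0.022],
    [0.148,0,0.029],
    [0.148,0,0.029]
  ],
  "rotation": [
    [0,0,0],
    [0,0,0],
    [0,0,0],
    [0,0,0],
    [0,0,0],
    [0,0,0],
    [0,0,0],
    [0,0,0],
    [0,0,0]
  ]
}}

```text
time: 16.9
tool_pos: [0.6032, 0.2038, 0.1002]
tool_rot: [[0.198, 0.891, -0.409], [0.389, -0.455, -0.801], [-0.9, -0.0, -0.437]]
ft_force: [-0.7, 1.1, 0.2]
width: 0.002
gripper_force: 0.0
```

Run:
```python
from plan import *
check()
p,R=load()
q=(p+.003*R[:,0]-.10*R[:,2],R)
rows([(p-.01*R[:,2],R)]+interp(4,q,(p-.01*R[:,2],R)))
```

```text
t 16.9 perr mm [-0.  -0.2 -0.6] rerr deg [ 0.01 -0.03 -0.01] F [-0.7  1.1  0.2] J [-32.  63.   2.  79.  28.  97. -69.] w 0.0017859209418825215
{"offset": [[0.0, 0.0, -0.067], [0.005, 0.0, -0.217], [0.01, 0.0, -0.367], [0.015, 0.0, -0.517], [0.02, 0.0, -0.667]], "rotation": [[0.0, 0.0, 0.0], [0.0, 0.0, 0.0], [0.0, 0.0, 0.0], [0.0, 0.0, 0.0], [0.0, 0.0, 0.0]]}
```

The load is off the fingers, so the housing is down. Withdrawing along the tool axis.

Call:
{"fn": "play_rows", "kwargs": {
  "offset": [
    [0,0,-0.067],
    [0.005,0,-0.217],
    [0.01,0,-0.367],
    [0.015,0,-0.517],
    [0.02,0,-0.667]
  ],
  "rotation": [
    [0,0,0],
    [0,0,0],
    [0,0,0],
    [0,0,0],
    [0,0,0]
  ]
}}

```text
time: 17.52
tool_pos: [0.6455, 0.2856, 0.1422]
tool_rot: [[0.199, 0.89, -0.41], [0.39, -0.456, -0.8], [-0.899, -0.001, -0.438]]
ft_force: [0.1, -0.6, -0.6]
width: 0.007
gripper_force: 0.0
```

Run:
```python
from plan import *
from h import *
check()
X,Y,Z=dirs(np.deg2rad(64.1)); SF=np.array([.506,.0155,.006])-.145*X
for n in("top","scene"):
    I=ctrl.capture(n); H=hsv(I); cv2.imwrite(f"pics/{n}5.png",I[:,:,::-1])
    m=(H[...,0]>15)&(H[...,0]<32)&(H[...,1]>120)&((H[...,2]>100) if n=="scene" else True)
    c=proj(n,TOE+.075*dirs()[0]+[0,0,.06])[0]
    k=comp(m,tuple(map(float,c)));r=cv2.minAreaRect(cast(n,k[:,0],.066)[:,:2].astype(np.float32))
    d=np.array([*r[0],.006])-SF;print(n,r,"rel stop X,Y mm",d@X*1e3,d@Y*1e3)
    g=cast(n,[[0,0]],.006)
# pins in plate frame
for uv in((235,249),(277,224),(233,177)):
    d=cast("scene",uv,.008)[0]-SF;print("pin",d@X,d@Y)
I=cv2.imread("pics/scene5.png")[110:220,150:300];J=cv2.imread("pics/top5.png")[150:260,190:340]
cv2.imwrite("pics/a6.png",cv2.convertScaleAbs(np.vstack([cv2.resize(a,None,fx=2.7,fy=2.7,interpolation=cv2.INTER_CUBIC) for a in(I,J)]),alpha=1.5))
```

```text
t 17.52 perr mm [0.8 0.2 0.3] rerr deg [ 0.08  0.07 -0.03] F [ 0.1 -0.6 -0.6] J [-40.  66.  13.  65.  20. 106. -61.] w 0.006770408934047444
top ((0.5143535733222961, 0.024609416723251343), (0.14918427169322968, 0.05851253867149353), 62.2957649230957) rel stop X,Y mm 156.84330244158483 -3.5355123484411033
scene ((0.5143979787826538, 0.023016639053821564), (0.15174101293087006, 0.06317566335201263), 62.021732330322266) rel stop X,Y mm 155.42990328340068 -4.271185760212998
pin 0.05082590714483274 -0.10653552816223572
pin 0.18266974173228298 -0.10819173932157271
pin 0.17830182999533073 0.09592813500521197
```

View pics/a6.png

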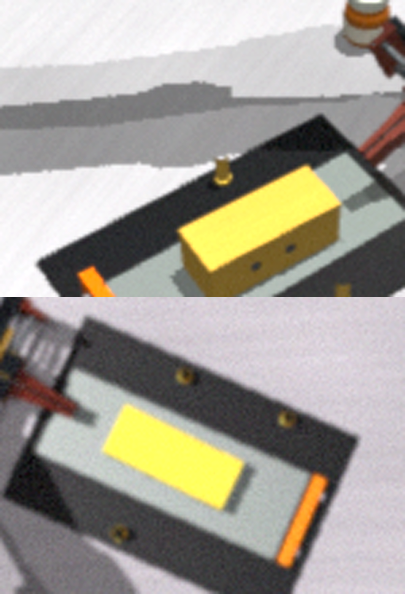

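The housing now lies on its side. In the top half its mouth faces the gripper at (400,150); in the lower half it sits at (175,455), with the orange stop at (302,520). It is about 81 mm from the stop, 2° off square. Next I'll push with the two opened fingers on the side-wall rims to square it up.

```bash
cat >> plan.py <<'E'
B=np.deg2rad(64.1)
def rel(x,y,z,phi=0): # tip centre at x,y mm from stop foot, height z mm above the table
    X,Y,Z=dirs(B);SF=np.array([.506,.0155,.0])-.145*X
    return tcp_from_tip(SF+x/1e3*X+y/1e3*Y+z/1e3*Z,phi,B)
E
python3 - <<'E'
from plan import *
p,R=load();X,Y,Z=dirs(B);SF=np.array([.506,.0155,.0])-.145*X
t=p+.182*R[:,2]-SF;x,y,z=t@X*1e3,t@Y*1e3,t@Z*1e3;print(x,y,z)
L=lambda s:rel(x+(266-x)*s,y+(-5-y)*s,z+(100-z)*s,64*(1-s))
rows([L(s) for s in(.12,.25,.37,.5)])
rows([L(s) for s in(.62,.75,.87,1,1)])
q=rel(266,-5,18);rows(interp(2,q)+[q,q])
rows([rel(x,-5,18) for x in(262,258,254,250,246,242,238,234,230,226)])
rows([rel(x,-5,18) for x in(220,214,208,202,196,190,184,178,172,172)])
E
```

```text
284.7354130474218 -3.6530621659535827 62.308099131032826
{"offset": [[-0.198, -0.019, 0.012], [-0.406, -0.015, 0.048], [-0.593, -0.012, 0.104], [-0.785, -0.007, 0.187]], "rotation": [[-0.006, 0.043, -0.003], [-0.005, 0.089, -0.004], [-0.005, 0.132, -0.004], [-0.005, 0.178, -0.004]]}
{"offset": [[-0.19, 0.001, -0.007], [-0.394, 0.002, 0.01], [-0.575, 0.004, 0.048], [-0.762, 0.005, 0.111], [-0.762, 0.005, 0.111]], "rotation": [[0.0, 0.043, 0.0], [0.0, 0.089, 0.0], [0.0, 0.132, 0.0], [0.0, 0.178, 0.0], [0.0, 0.178, 0.0]]}
{"offset": [[0.0, 0.0, 0.273], [0.0, -0.001, 0.547], [0.0, -0.001, 0.547], [0.0, -0.001, 0.547]], "rotation": [[0.0, 0.0, 0.0], [0.0, 0.0, 0.0], [0.0, 0.0, 0.0], [0.0, 0.0, 0.0]]}
{"offset": [[-0.027, 0.0, 0.0], [-0.053, 0.0, 0.0], [-0.08, 0.0, 0.0], [-0.107, 0.0, 0.0], [-0.133, 0.0, 0.0], [-0.16, 0.0, 0.0], [-0.187, 0.0, 0.0], [-0.213, 0.0, 0.0], [-0.24, 0.0, 0.0], [-0.267, 0.0, 0.0]], "rotation": [[0.0, 0.0, 0.0], [0.0, 0.0, 0.0], [0.0, 0.0, 0.0], [0.0, 0.0, 0.0], [0.0, 0.0, 0.0], [0.0, 0.0, 0.0], [0.0, 0.0, 0.0], [0.0, 0.0, 0.0], [0.0, 0.0, 0.0], [0.0, 0.0, 0.0]]}
{"offset": [[-0.04, 0.0, 0.0], [-0.08, 0.0, 0.0], [-0.12, 0.0, 0.0], [-0.16, 0.0, 0.0], [-0.2, 0.0, 0.0], [-0.24, 0.0, 0.0], [-0.28, 0.0, 0.0], [-0.32, 0.0, 0.0], [-0.36, 0.0, 0.0], [-0.36, 0.0, 0.0]], "rotation": [[0.0, 0.0, 0.0], [0.0, 0.0, 0.0], [0.0, 0.0, 0.0], [0.0, 0.0, 0.0], [0.0, 0.0, 0.0], [0.0, 0.0, 0.0], [0.0, 0.0, 0.0], [0.0, 0.0, 0.0], [0.0, 0.0, 0.0], [0.0, 0.0, 0.0]]}
```

Call:
{"fn": "play_rows", "kwargs": {
  "offset": [
    [-0.198,-0.019,0.012],
    [-0.406,-0.015,0.048],
    [-0.593,-0.012,0.104],
    [-0.785,-0.007,0.187]
  ],
  "rotation": [
    [-0.006,0.043,-0.003],
    [-0.005,0.089,-0.004],
    [-0.005,0.132,-0.004],
    [-0.005,0.178,-0.004]
  ],
  "fingers": -0.03
}}

```text
time: 18.12
tool_pos: [0.6083, 0.217, 0.236]
tool_rot: [[0.372, 0.9, -0.229], [0.764, -0.437, -0.475], [-0.527, 0.002, -0.85]]
ft_force: [-0.6, -1.2, 0.4]
width: 0.419
gripper_force: 0.0
```

Call:
{"fn": "play_rows", "kwargs": {
  "offset": [
    [-0.19,0.001,-0.007],
    [-0.394,0.002,0.01],
    [-0.575,0.004,0.048],
    [-0.762,0.005,0.111],
    [-0.762,0.005,0.111]
  ],
  "rotation": [
    [0,0.043,0],
    [0,0.089,0],
    [0,0.132,0],
    [0,0.178,0],
    [0,0.178,0]
  ]
}}

```text
time: 18.75
tool_pos: [0.5625, 0.1183, 0.2829]
tool_rot: [[0.442, 0.897, 0.002], [0.897, -0.442, -0.001], [-0.001, 0.002, -1.0]]
ft_force: [0.8, 0.0, 0.0]
width: 0.485
gripper_force: 0.0
```

Call:
{"fn": "play_rows", "kwargs": {
  "offset": [
    [0,0,0.273],
    [0,-0.001,0.547],
    [0,-0.001,0.547],
    [0,-0.001,0.547]
  ],
  "rotation": [
    [0,0,0],
    [0,0,0],
    [0,0,0],
    [0,0,0]
  ]
}}

```text
time: 19.25
tool_pos: [0.5638, 0.1232, 0.2003]
tool_rot: [[0.436, 0.9, 0.001], [0.9, -0.436, -0.001], [-0.0, 0.001, -1.0]]
ft_force: [0.3, -0.2, 0.1]
width: 0.484
gripper_force: 0.0
```

Run:
```python
from plan import *
c=load(); X=dirs(B)[0]
q=rel(266,-5,18); setcmd(*q); check(); setcmd(*c)
```

```text
t 19.25 perr mm [0.5 1.1 0.3] rerr deg [-0.06 -0.03 -0.07] F [ 0.3 -0.2  0.1] J [-16.  33.  -1. 108.   1.  39. -44.] w 0.4842944993595705
```

Tool is vertical behind the mouth, fingers 43 mm open. Pushing.

Call:
{"fn": "play_rows", "kwargs": {
  "offset": [
    [-0.027,0,0],
    [-0.053,0,0],
    [-0.08,0,0],
    [-0.107,0,0],
    [-0.133,0,0],
    [-0.16,0,0],
    [-0.187,0,0],
    [-0.213,0,0],
    [-0.24,0,0],
    [-0.267,0,0]
  ],
  "rotation": [
    [0,0,0],
    [0,0,0],
    [0,0,0],
    [0,0,0],
    [0,0,0],
    [0,0,0],
    [0,0,0],
    [0,0,0],
    [0,0,0],
    [0,0,0]
  ]
}}

```text
time: 20.5
tool_pos: [0.5459, 0.0858, 0.1997]
tool_rot: [[0.437, 0.899, 0.001], [0.899, -0.437, -0.0], [0.0, 0.001, -1.0]]
ft_force: [1.6, 3.1, 0.3]
width: 0.486
gripper_force: 1.4
```

Call:
{"fn": "play_rows", "kwargs": {
  "offset": [
    [-0.04,0,0],
    [-0.08,0,0],
    [-0.12,0,0],
    [-0.16,0,0],
    [-0.2,0,0],
    [-0.24,0,0],
    [-0.28,0,0],
    [-0.32,0,0],
    [-0.36,0,0],
    [-0.36,0,0]
  ],
  "rotation": [
    [0,0,0],
    [0,0,0],
    [0,0,0],
    [0,0,0],
    [0,0,0],
    [0,0,0],
    [0,0,0],
    [0,0,0],
    [0,0,0],
    [0,0,0]
  ]
}}

```text
time: 21.75
tool_pos: [0.5218, 0.0365, 0.1995]
tool_rot: [[0.438, 0.899, -0.0], [0.899, -0.438, -0.001], [-0.001, 0.001, -1.0]]
ft_force: [-0.6, 0.2, -0.2]
width: 0.49
gripper_force: 0.0
```

```bash
cat > see.py <<'E'
from plan import *
from h import *
check()
X,Y,Z=dirs(B);SF=np.array([.506,.0155,0])-.145*X
I=ctrl.capture("scene"); H=hsv(I)
m=(H[...,0]>15)&(H[...,0]<32)&(H[...,1]>120)&(H[...,2]>100)
t=load()[0]-.08*X;t[2]=.066
k=comp(m,tuple(map(float,proj("scene",t)[0])));r=cv2.minAreaRect(cast("scene",k[:,0],.066)[:,:2].astype(np.float32))
d=np.array([*r[0],0])-SF;print(r,"centre rel stop X,Y mm",d@X*1e3,d@Y*1e3)
E
python3 see.py
```

```text
t 21.75 perr mm [-0.4 -1.1 -0.5] rerr deg [ 0.03 -0.07  0.06] F [-0.6  0.2 -0.2] J [ -8.  30.  -1. 116.   1.  35. -37.] w 0.48970736350518274
((0.4852244555950165, -0.044761933386325836), (0.14671359956264496, 0.06029839068651199), 63.163902282714844) centre rel stop X,Y mm 81.71611409704228 -7.633717692110757
```

Call:
{"fn": "play_rows", "kwargs": {
  "offset": [
    [-0.01,0,0],
    [-0.02,0,0],
    [-0.03,0,0],
    [-0.04,0,0],
    [-0.05,0,0],
    [-0.055,0,0],
    [-0.06,0,0],
    [-0.06,0,0]
  ],
  "rotation": [
    [0,0,0],
    [0,0,0],
    [0,0,0],
    [0,0,0],
    [0,0,0],
    [0,0,0],
    [0,0,0],
    [0,0,0]
  ]
}}

```text
time: 22.8
tool_pos: [0.5183, 0.0293, 0.1997]
tool_rot: [[0.437, 0.899, 0.001], [0.899, -0.437, -0.001], [-0.0, 0.001, -1.0]]
ft_force: [0.2, 0.7, -1.0]
width: 0.484
gripper_force: 0.7
```

Call:
{"fn": "play_rows", "kwargs": {
  "offset": [
    [-0.005,0,0],
    [-0.01,0,0],
    [-0.013,0,0],
    [-0.013,0,0]
  ],
  "rotation": [
    [0,0,0],
    [0,0,0],
    [0,0,0],
    [0,0,0]
  ]
}}

```text
time: 23.3
tool_pos: [0.5178, 0.0284, 0.1998]
tool_rot: [[0.437, 0.9, 0.002], [0.9, -0.437, 0.0], [0.001, 0.002, -1.0]]
ft_force: [2.0, 5.2, -1.1]
width: 0.491
gripper_force: 2.6
```

Call:
{"fn": "play_rows", "kwargs": {
  "offset": [
    [-0.003,0,0],
    [-0.006,0,0],
    [-0.006,0,0],
    [-0.006,0,0]
  ],
  "rotation": [
    [0,0,0],
    [0,0,0],
    [0,0,0],
    [0,0,0]
  ]
}}

```text
time: 23.8
tool_pos: [0.5177, 0.0282, 0.1999]
tool_rot: [[0.436, 0.9, 0.003], [0.9, -0.436, 0.001], [0.002, 0.002, -1.0]]
ft_force: [2.6, 7.3, -1.1]
width: 0.484
gripper_force: 3.8
```

Call:
{"fn": "play_rows", "kwargs": {
  "offset": [
    [-0.003,0,0],
    [-0.006,0,0],
    [-0.006,0,0],
    [-0.006,0,0]
  ],
  "rotation": [
    [0,0,0],
    [0,0,0],
    [0,0,0],
    [0,0,0]
  ]
}}

```text
time: 24.3
tool_pos: [0.5175, 0.028, 0.2001]
tool_rot: [[0.436, 0.9, 0.004], [0.9, -0.436, 0.002], [0.003, 0.002, -1.0]]
ft_force: [3.6, 9.4, -1.0]
width: 0.487
gripper_force: 4.9
```

Force now builds without motion, so the housing is against the stop. One more small press to seat it square, then back off and lift clear.

Call:
{"fn": "play_rows", "kwargs": {
  "offset": [
    [-0.006,0,0],
    [-0.012,0,0],
    [-0.012,0,0],
    [-0.012,0,0]
  ],
  "rotation": [
    [0,0,0],
    [0,0,0],
    [0,0,0],
    [0,0,0]
  ]
}}

```text
time: 24.8
tool_pos: [0.5172, 0.0277, 0.2004]
tool_rot: [[0.435, 0.9, 0.005], [0.9, -0.435, 0.004], [0.006, 0.003, -1.0]]
ft_force: [4.0, 14.2, -1.1]
width: 0.488
gripper_force: 7.2
```

Call:
{"fn": "play_rows", "kwargs": {
  "offset": [
    [0.02,0,0],
    [0.04,0,0],
    [0.12,0,0],
    [0.3,0,0],
    [0.5,0,0],
    [0.7,0,-0.1],
    [0.8,0,-0.4],
    [0.9,0,-0.7],
    [0.9,0,-1],
    [0.9,0,-1]
  ],
  "rotation": [
    [0,0,0],
    [0,0,0],
    [0,0,0],
    [0,0,0],
    [0,0,0],
    [0,0,0],
    [0,0,0],
    [0,0,0],
    [0,0,0],
    [0,0,0]
  ]
}}

```text
time: 26.05
tool_pos: [0.5758, 0.1465, 0.3534]
tool_rot: [[0.437, 0.899, 0.007], [0.899, -0.437, 0.001], [0.004, 0.006, -1.0]]
ft_force: [-0.1, -0.6, 0.1]
width: 0.487
gripper_force: 0.0
```

Run:
```python
from plan import *
from h import *
X,Y,Z=dirs(B);SF=np.array([.506,.0155,0])-.145*X
for n in("top","scene"):
    I=ctrl.capture(n); H=hsv(I); cv2.imwrite(f"pics/{n}7.png",I[:,:,::-1])
    m=(H[...,0]>15)&(H[...,0]<32)&(H[...,1]>120)&(H[...,2]>100)
    t=SF+.075*X-.005*Y;t[2]=.066
    k=comp(m,tuple(map(float,proj(n,t)[0])));r=cv2.minAreaRect(cast(n,k[:,0],.066)[:,:2].astype(np.float32))
    d=np.array([*r[0],0])-SF;print(n,r,"centre rel",d@X*1e3,d@Y*1e3)
I=cv2.imread("pics/scene7.png")[130:275,150:325];J=cv2.imread("pics/top7.png")[150:275,190:340]
A=[cv2.resize(a,(400,int(400*a.shape[0]/a.shape[1])),interpolation=cv2.INTER_CUBIC)[:320] for a in(I,J)]
A=[cv2.copyMakeBorder(a,0,335-a.shape[0],0,0,0) for a in A]
cv2.imwrite("pics/a7.png",cv2.convertScaleAbs(np.hstack(A),alpha=1.5))
```

```text
top ((0.4827173054218292, -0.05084756761789322), (0.15098753571510315, 0.06255663186311722), 63.20758819580078) centre rel 75.14660680480533 -8.036607166511676
scene ((0.48221346735954285, -0.05215582996606827), (0.15161342918872833, 0.06124410033226013), 63.862060546875) centre rel 73.74967186593588 -8.154827051585249
```

View pics/a7.png

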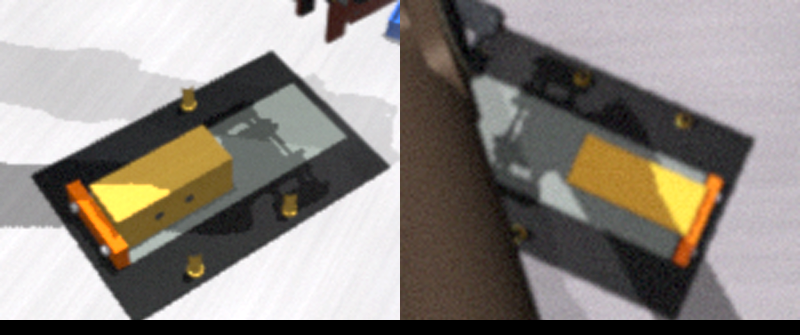

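The final picture shows the housing flush against the stop, straight on the pad, all three pins standing and the arm clear. Both views put its centre about 75 mm from the stop face, which is the expected value.

```bash
python3 -c "
from bench import ctrl
print(ctrl.job_done())"
```

```text
the job is handed in; nothing more can be done
None
```

I tipped the housing over with the fingertips, lowered it under support and pushed it flush and straight against the stop. It lies about 8 mm off the pad's centreline but within the pad, and I handed the job in at about 26 s with the arm clear and the pins still standing.

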